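Find the balance point of an autosampler's probe arm

ROBOT

A 7-joint arm with a two-finger parallel gripper is mounted at the origin on the work surface. World frame = base frame: x ahead of the robot, y to its left, z up, the work surface at z = 0. Lengths are in m, angles in rad, forces in N, time in s.
With the tool pointing down it reaches from about 0.425 to 0.875 m from the base axis. Payload 8.4 kg.
Tool frame: the origin (TCP) lies midway between the tips of the shut fingers; the grasp point (between the pads) lies 19 mm behind it (ctrl.tcp_to_grasp is the distance from the TCP to the grasp point, in m); x points along the fingers, y is the direction in which the jaws open and shut, and the axes are right-handed (so a half turn about x gives the same grasp; the last joint's range is limited). The gripper opens to 87 mm and grips with 3 to 60 N. Pads are 19 mm wide; open, the fingers measure 117 mm over their backs; the gripper's body (75 mm by 190 mm) begins 51 mm behind the grasp point.
Start: joints at [1.235, 0.333, 0.04, 1.465, -0.013, 1.343, -0.059], TCP at [0.152, -0.632, 0.223] pointing down, gripper open.
Joint ranges: [-2.58, 2.58], [-0.38, 2.09], [-1.3, 1.39], [0.25, 2.4], [-1.5, 4.64], [0.08, 2.09], [-2.65, 2.65]. Speed limits (rad/s): [2.22, 2.22, 2.79, 2.79, 3.14, 3.14, 3.14].

INTERFACE

Orientations are given as a unit quaternion [x, y, z, w].
In Python, from workcell import ctrl, eyes gives the robot as it stands.
- The arm moves only by the tool move_arm, never from a script. Its argument "moves" is a list of rows, each a list of 4 numbers: the shift along the world's x, y, z in m, then the turn about the world's z in degrees. In form: [[tx, ty, tz, spin], ...]. A call has 1 to 12 rows; each row is the pose to reach, as a shift and turn from the pose commanded when the call began; what a row does not reach only later rows make up. A row lasts 1/12 s, in which the tool goes at most 41.7 mm and 7.16 degrees, less where a joint would pass 70% of its speed; a pose out of reach is approached as far as the arm can. A call with a gripper value outside its range is refused whole. "jaw" is the finger opening in m, from 0 to 0.087, set as the call begins (left out, the last holds). The fingers move at their own pace and stop on an object; "newtons" is the grip in N (left out, the last holds). Time passes only in rows, so rows that repeat a pose let the fingers close. It gives the time, the measured TCP pose, the force and the opening at its end, in the units of the state.
- ctrl.read_state(): the state, without advancing time (a new reading comes with each control period).
- eyes.camera(name): name is "scene" or "top" or "wrist"; returns a dict with "img" (480x640x3 uint8, red, green, blue), "K" (3x3 intrinsics, pixels), "world_from_camera" (4x4, takes a point from camera to world coordinates). Camera axes: x right, y up, looking along -z (the intrinsics and any distortion apply to the point x, -y, -z); pixel columns grow to the right and rows downward; lengths in m; the calibration is good to about 2 mm. A picture is of the moment at which its call begins. There is no depth.
- ctrl.close_job(): hands the job in, once; it reports no verdict.
The state is a dict: "time": time; "joint_positions": joint angles; "qd": joint speeds; "tau": joint torques, N m; "position": TCP position; "ee_rot": TCP orientation; "force": force on the tool from outside, world axes, zero at the start; "ft_torque": the same for the moment, N m; "width": finger opening in m.
Only numpy, scipy, OpenCV 4.12 (cv2) and the standard library are available. Lean on these libraries where they do the work, as an engineer would, in place of code of your own. Each camera call takes 0.05 s, during which the arm holds its last target. There are 200 camera calls.

TASK

The probe arm off the autosampler has had its drive rebuilt and its new balance point has to be found. Lay the arm gently and squarely across the edge of the balancing stand with the middle of its beam on the edge, still holding it level; then, feeling which end is heavy, shift it along the edge until it balances, and leave it level on the edge by itself, hands off. The ground edge chips, so never press the arm hard on it, do not drop the arm onto the bench, and leave the screwdriver, vial, dish and beaker where they stand.

Things in the scene. Friction and masses are not known exactly. Their poses are not given: they have to be found in the camera images.
- boom_mid (a point): middle of the probe arm's beam, half-way up: a straight aluminium profile 340 mm long (its x), 20 wide, 30 high (z up), underside 15 mm below this point. With both boxes it weighs 0.3 to 0.7 kg, spread unknown: it balances somewhere from 60 mm toward the drive (-x) to 20 mm toward the carriage (+x) of this point. The bare beam runs from x = -118 to +128 mm. It starts on the cradle.
- boom_drive (a point): centre of the closed white drive box with a black band on the arm's -x end, 150 mm from the beam's middle: 64 mm long, 50 wide, 54 high, underside flush with the beam's. Its weight is hidden: 60 to 340 g
- boom_head (a point): centre of the smaller white probe carriage on the arm's +x end, 150 mm from the beam's middle: 44 x 44 mm, 42 high, underside flush with the beam's, its clamp reaching 185 mm from the middle. Its weight is hidden: 80 to 120 g
- stand_edge (a point): middle of the top edge of the balancing stand, 45 mm above the bench. The edge runs along y, 64 mm long; the arm is to lie along x, either way round. Its level land is 7 mm wide in x: the arm stays level if its centre of mass is over the land, else it tips until an end meets the bench (about 17 degrees). The edge bears up to 25 N from the arm.
- stand_base (a point): centre of the stand's grey base plate with levelling feet, on the bench below the edge: 120 mm (x) by 96 mm (y), 12 mm high, a steel prism standing on it, 34 mm wide at its foot. The stand is fixed to the bench
- cradle: the service cradle that the arm starts on, fixed: a grey tray plate 250 x 100 x 6 mm with two black rubber blocks (30 mm long, 70 wide) at x = -78 and +78 mm that carry the beam's underside 30 mm above the bench, in notches 26 mm wide and 6 mm deep. Origin under the plate's centre on the bench, x along the arm. The beam is free between the blocks.
- driver: a screwdriver 170 mm long lying on the bench, handle to its -x; bystander
- dish: a steel dish of screws, 68 mm across, 18 mm high, origin under its centre; bystander
- beaker: a glass beaker, 68 mm across, 85 mm high, origin under its centre; bystander
- vial: a small amber glass vial with a white cap, standing, 26 mm across, 46 mm high, origin under its centre; bystander
Things that resemble listed ones, but are neither listed nor needed, are in the scene too. What is shaped like the part that bears stand_edge but green or yellow is not meant.

How it is judged:
By the outcome, as a careful person would: the job done as asked, in the order asked, and still so for the second after the job is handed in, with the robot touching nothing.
It also fails if it takes over 64 s, if anything falls off the work surface, if the arm or the gripper's body presses on something with over 40 N, if the wrist force passes 120 N, or if a joint passes its speed limit or range.

## Working session

There is one attempt and no reset: what is moved stays moved. The work goes in short steps, Python scripts to look and compute and a tool call to move; the robot and the scene stay as the last step left them, time stands still between calls to the robot, and variables do not carry over. Pictures are saved under pics/ and viewed, about 8 in all and at most 12, crops included, and the job is handed in when it is done.

Besides the shell and the picture viewer there is one more tool, called after ">>>" in YAML: its name, and indented under it one key for each argument. move_arm: Moves the arm, as the interface text tells. Its arguments: {"type":"object","properties":{"moves":{"type":"array","items":{"type":"array","items":{"type":"number"}}},"jaw":{"type":"number"},"newtons":{"type":"number"}},"required":["moves"]}

```bash
ls; mkdir -p pics; python3 - <<'E'
from workcell import ctrl, eyes
import cv2,pickle
for n in("top","scene"):
    c=eyes.camera(n); pickle.dump(c,open(f"pics/{n}0.pkl","wb")); cv2.imwrite(f"pics/{n}0.png",c["img"][:,:,::-1]); print(n,c["K"],c["world_from_camera"],[k for k in c])
print(ctrl.read_state(),ctrl.tcp_to_grasp)
E
```

```text
pics
top [[518.00339639   0.         322.77907801]
 [  0.         518.00339639 238.52903696]
 [  0.           0.           1.        ]] [[-0.02426987  0.99768823 -0.06347579  0.43886501]
 [-0.99935754 -0.02253751  0.0278668   0.10687545]
 [ 0.02637179  0.06411133  0.99759424  1.04798364]
 [ 0.          0.          0.          1.        ]] ['img', 'K', 'world_from_camera']
scene [[460.92880094   0.         319.68561515]
 [  0.         460.92880094 236.40421515]
 [  0.           0.           1.        ]] [[ 0.75363315 -0.50821533  0.4168384   0.90025243]
 [ 0.65721438  0.57268245 -0.49000414 -0.38004642]
 [ 0.01031158  0.64323556  0.7655989   0.75732416]
 [ 0.          0.          0.          1.        ]] ['img', 'K', 'world_from_camera']
{'time': 0.1, 'joint_positions': array([ 1.2347866 ,  0.33386651,  0.039873  ,  1.46617147, -0.01342833,
        1.34330986, -0.05852049]), 'qd': array([-1.18895108e-03, -2.04730476e-05,  1.23547146e-03, -1.67074373e-03,
       -7.72654811e-04,  6.89311065e-04, -7.63382365e-04]), 'tau': array([ 4.66523983e-03, -6.57795382e+01,  1.34038411e+00, -4.04707682e+01,
       -5.96386171e-02,  4.08438337e-02,  8.08455093e-05]), 'position': array([ 0.15237688, -0.63144958,  0.22173679]), 'ee_rot': array([-0.70206984, -0.0840338 ,  0.70224499, -0.0829954 ]), 'force': array([-0.09019355, -0.13666688, -0.50478702]), 'ft_torque': array([-0.02761531, -0.00034027, -0.017548  ]), 'width': 0.08724649911278491} 0.0187
```

View pics/top0.png

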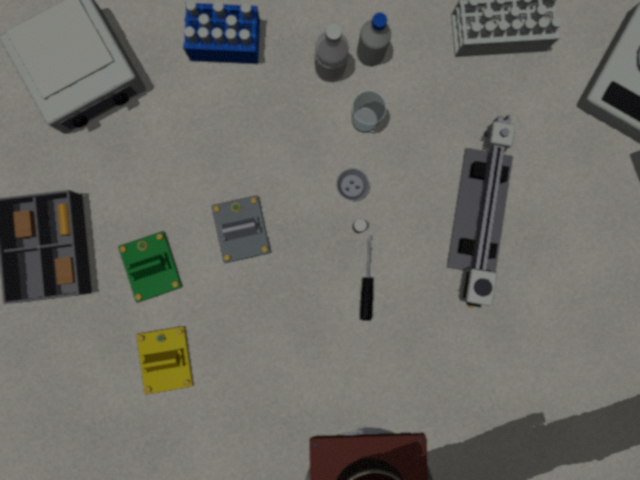

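View pics/scene0.png

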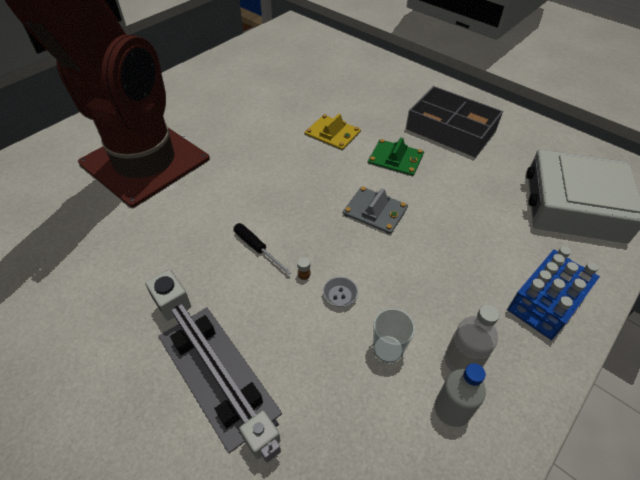

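Top view: the arm lies on the cradle from the drive (481,288) to the carriage (502,133). The grey stand is at (240,229), with green and yellow decoys below left. The bystanders stand in the middle (dish 352,184; vial 360,226; driver 367,280; beaker 367,112).

```bash
cat > h.py <<'E'
import numpy as np,cv2,pickle
def ray(c,u,v,z):
    K=c["K"];T=c["world_from_camera"]
    d=T[:3,:3]@np.array([(u-K[0,2])/K[0,0],-(v-K[1,2])/K[1,1],-1.]);o=T[:3,3]
    return o+d*(z-o[2])/d[2]
def proj(c,p):
    K=c["K"];T=c["world_from_camera"];q=T[:3,:3].T@(np.array(p)-T[:3,3])
    return K[0,2]+K[0,0]*q[0]/-q[2],K[1,2]+K[1,1]*q[1]/q[2]
E
python3 - <<'E'
from h import *
c=pickle.load(open("pics/top0.pkl","rb"))
im=c["img"]
a=cv2.resize(im[100:320,430:530],None,fx=3.6,fy=3.6,interpolation=cv2.INTER_CUBIC)
b=cv2.resize(im[185:275,195:285],None,fx=4,fy=4,interpolation=cv2.INTER_CUBIC)
o=np.zeros((600,760,3),np.uint8); a=a[:600]; o[:a.shape[0],:a.shape[1]]=a; o[:360,390:750]=b
hsv=cv2.cvtColor(im,cv2.COLOR_RGB2HSV)
# white boxes
w=((hsv[...,2]>175)&(hsv[...,1]<40)).astype(np.uint8)
w[:,:440]=0; w[:,530:]=0; w[:100]=0; w[320:]=0
n,l,s,ce=cv2.connectedComponentsWithStats(w)
for i in range(1,n):
    if s[i,4]>60: print("white",s[i],ce[i])
# gold screws on stand
g=((hsv[...,1]>90)&(hsv[...,0]>10)&(hsv[...,0]<35)&(hsv[...,2]>80)).astype(np.uint8)
n,l,s,ce=cv2.connectedComponentsWithStats(g[185:275,195:285])
for i in range(1,n):
    if s[i,4]>3: p=ce[i]+[195,185]; print("screw",s[i,4],p,ray(c,*p,.013))
cv2.imwrite("pics/crop.png",o[:,:,::-1])
E
```

```text
screw 27 [253.48148148 199.88888889] [0.58548392 0.21505912 0.013     ]
screw 29 [235.96551724 207.44827586] [0.57096985 0.25024116 0.013     ]
screw 25 [216.2  208.08] [0.57052543 0.28961022 0.013     ]
screw 27 [264.25925926 248.59259259] [0.48725038 0.19517525 0.013     ]
screw 27 [226.51851852 257.11111111] [0.47202863 0.27029441 0.013     ]
```

View pics/crop.png

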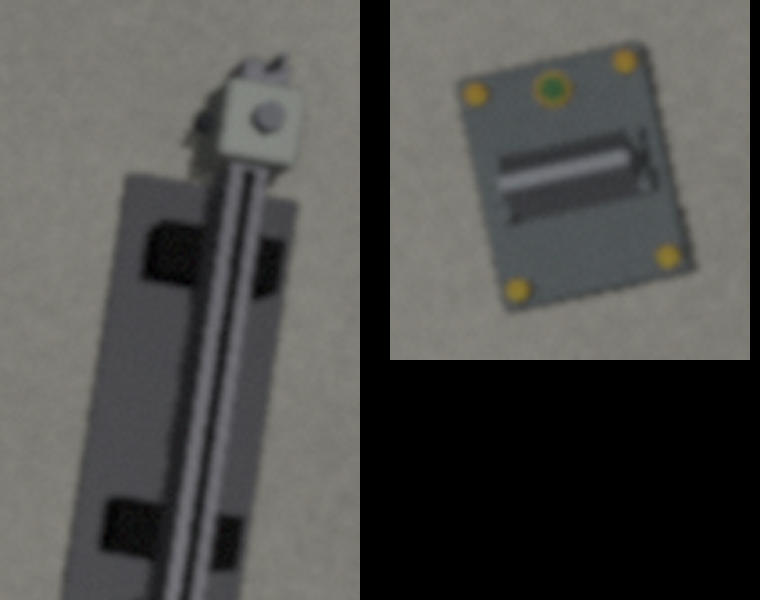

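```bash
python3 - <<'E'
from h import *
c=pickle.load(open("pics/top0.pkl","rb"));im=c["img"]
e=[ray(c,222.3,230.75,.045),ray(c,254.75,224.5,.045)];print("edge",e,np.mean(e,0),np.linalg.norm(e[0]-e[1]))
A,B=ray(c,498.6,147.2,.06),ray(c,482.2,266.7,.06);d=A-B;print("beam",A,B,np.degrees(np.arctan2(d[1],d[0])),np.linalg.norm(d))
H=ray(c,430+259/3.6,100+122/3.6,.072);D=ray(c,481,288,.084);d=H-D;print("head,drive",H,D,np.linalg.norm(d),(H+D)/2,np.degrees(np.arctan2(d[1],d[0])))
a=cv2.resize(im[255:315,450:510],None,fx=6,fy=6,interpolation=cv2.INTER_CUBIC)
s=pickle.load(open("pics/scene0.pkl","rb"))
b=cv2.resize(s["img"][255:475,130:300],None,fx=2.5,fy=2.5,interpolation=cv2.INTER_CUBIC)
o=np.zeros((560,800,3),np.uint8);o[:360,:360]=a;o[:550,370:795]=b
cv2.imwrite("pics/crop2.png",o[:,:,::-1])
from workcell import ctrl
from scipy.spatial.transform import Rotation as R
print(R.from_quat(ctrl.read_state()["ee_rot"]).as_matrix())
for n,u,v in(("dish",352,184),("vial",361,227),("driver",367,280),("beaker",366,115)):print(n,ray(c,u,v,.02))
E
```

```text
edge [array([0.52213382, 0.27272387, 0.045     ]), array([0.53289177, 0.21001993, 0.045     ])] [0.5275128 0.2413719 0.045    ] 0.06362009895508784
beam [ 0.67252254 -0.2682082   0.06      ] [ 0.4406047  -0.22565185  0.06      ] -10.397959312969528 0.2357900033059056
head,drive [ 0.69560756 -0.27137762  0.072     ] [ 0.40089316 -0.21355649  0.084     ] 0.30057254986144033 [ 0.54825036 -0.24246706  0.078     ] -11.10008566752366
[[-4.19416234e-04  2.34561390e-01 -9.72101218e-01]
 [ 1.42898343e-03 -9.72100171e-01 -2.34561753e-01]
 [-9.99998891e-01 -1.48749554e-03  7.25302531e-05]]
dish [0.61252111 0.01688023 0.02      ]
vial [0.52560405 0.00130201 0.02      ]
driver [ 0.41988692 -0.00756244  0.02      ]
beaker [ 0.75286035 -0.01544701  0.02      ]
```

View pics/crop2.png

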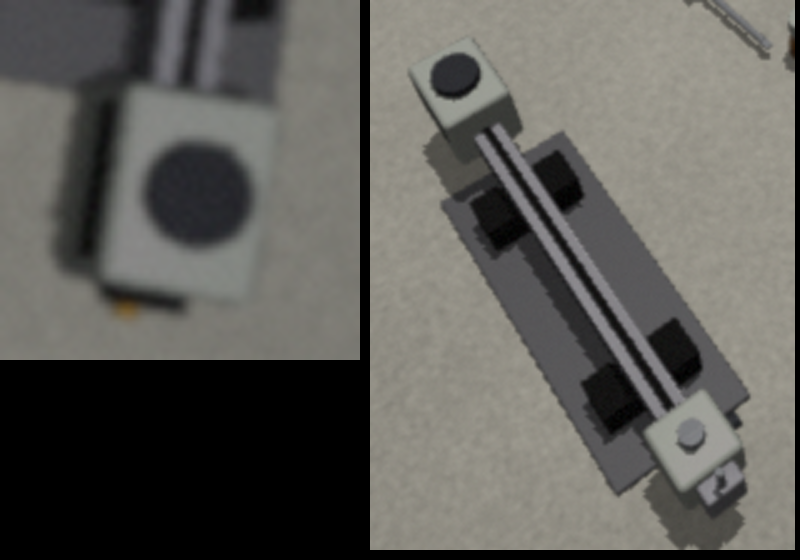

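The head-to-drive span comes out at 300.6 mm (nominal 300) and the edge at 63.6 mm (nominal 64), so the positions agree with the given sizes. I'll grip at beam x = -20 mm, so I'm moving above that point.

>>> move_arm:
  moves:
    - [0.02, 0.02, 0, -2]
    - [0.05, 0.05, 0, -4]
    - [0.08, 0.08, 0, -6]
    - [0.11, 0.11, 0, -8]
    - [0.14, 0.14, 0, -10]
    - [0.17, 0.175, 0, -12]
    - [0.2, 0.205, 0, -14]
    - [0.23, 0.235, 0, -16]
    - [0.26, 0.265, 0, -18]
    - [0.29, 0.295, 0, -20]
    - [0.32, 0.33, 0, -22]
    - [0.345, 0.36, 0, -24]
  jaw: 0.087

```text
time: 1.1
position: [0.4905, -0.2795, 0.2223]
ee_rot: [-0.704, 0.065, 0.704, 0.065]
force: [1.6, -0.1, 0.7]
width: 0.0869
```

>>> move_arm:
  moves:
    - [0.02, 0.02, -0.01, -0.3]
    - [0.028, 0.028, -0.02, -0.3]
    - [0.031, 0.031, -0.025, -0.3]
    - [0.031, 0.031, -0.025, -0.3]
    - [0.031, 0.031, -0.025, -0.3]

```text
time: 1.52
position: [0.5192, -0.2518, 0.1971]
ee_rot: [-0.703, 0.067, 0.705, 0.067]
force: [0.1, -1.0, 1.4]
width: 0.0866
```

```bash
python3 - <<'E'
from h import *
from workcell import ctrl, eyes
c=eyes.camera("wrist");pickle.dump(c,open("pics/w1.pkl","wb"));cv2.imwrite("pics/w1.png",c["img"][:,:,::-1])
s=ctrl.read_state();print({k:np.round(s[k],4) for k in s if k!="tau"});print(c["world_from_camera"])
for n,x in(("mid",0),("grip",-.02),("-118",-.118),("+128",.128)):
    p=np.array([.548+x*.9826,-.244-x*.1857,.06]);print(n,proj(c,p))
E
```

```text
{'time': np.float64(1.5667), 'joint_positions': array([ 0.6082,  0.2172, -0.2703,  1.6689,  0.0612,  1.2642, -1.4354]), 'qd': array([ 0.0072, -0.0095, -0.0011, -0.0073, -0.0014, -0.0011, -0.0033]), 'position': array([ 0.5193, -0.2523,  0.1976]), 'ee_rot': array([-0.7037,  0.0673,  0.7041,  0.0669]), 'force': array([-0.0157,  0.0196,  0.1789]), 'ft_torque': array([ 0.0349,  0.0406, -0.0489]), 'width': np.float64(0.0871)}
[[-1.87705517e-01  9.47192025e-01  2.59988282e-01  5.89712021e-01]
 [-9.82225332e-01 -1.81061708e-01 -4.94980315e-02 -2.64652095e-01]
 [ 1.89781816e-04 -2.64658131e-01  9.64342283e-01  3.60495099e-01]
 [ 0.00000000e+00  0.00000000e+00  0.00000000e+00  1.00000000e+00]]
mid (np.float64(308.37154254617457), np.float64(194.70478370650636))
grip (np.float64(308.663524296822), np.float64(217.04738765928212))
-118 (np.float64(309.96001002729685), np.float64(316.25518794883953))
+128 (np.float64(306.22951125284607), np.float64(30.795372467031967))
```

View pics/w1.png

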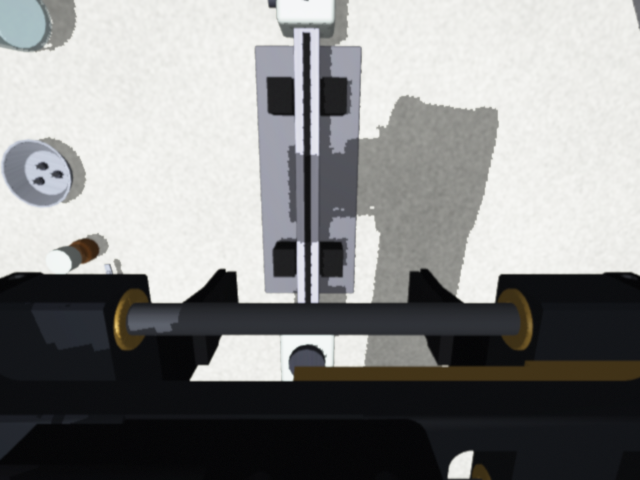

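The wrist view agrees with the estimate: the beam slot is at column 307 and runs vertically, and the carriage end is at row ~28 against 30 predicted. I'll descend with a small correction.

>>> move_arm:
  moves:
    - [0.004, 0.006, -0.02, 0]
    - [0.009, 0.013, -0.045, 0]
    - [0.009, 0.013, -0.075, 0]
    - [0.009, 0.013, -0.105, 0]
    - [0.009, 0.013, -0.13, 0]
    - [0.009, 0.013, -0.148, 0]
    - [0.009, 0.013, -0.158, 0]
    - [0.009, 0.013, -0.163, 0]
    - [0.009, 0.013, -0.163, 0]
    - [0.009, 0.013, -0.163, 0]

```text
time: 2.4
position: [0.53, -0.2381, 0.0357]
ee_rot: [0.704, -0.067, -0.703, -0.066]
force: [0.4, -0.2, 0.2]
width: 0.0866
```

```bash
cat >> h.py <<'E'
def ft(n=10):
    from workcell import ctrl,eyes
    F=[]
    for i in range(n):
        eyes.camera("top"); s=ctrl.read_state(); F.append(np.r_[s["force"],s["ft_torque"]])
    F=np.array(F); print("pos",np.round(s["position"],4),"w",round(float(s["width"]),4),"t",s["time"]); print("F",np.round(F.mean(0),4),"sd",np.round(F.std(0),3)); return F.mean(0)
E
python3 -c "
from h import *
np.save('f0.npy',ft(12))"
```

```text
pos [ 0.5295 -0.2372  0.0346] w 0.0872 t 3.0
F [ 0.3351 -0.0518 -0.2501  0.0541  0.0225 -0.0066] sd [0.392 0.364 0.507 0.029 0.03  0.027]
```

>>> move_arm:
  moves:
    - [-0.0005, -0.002, 0, 0]
    - [-0.0005, -0.002, 0, 0]
    - [-0.0005, -0.002, 0, 0]
    - [-0.0005, -0.002, 0, 0]
    - [-0.0005, -0.002, 0, 0]
    - [-0.0005, -0.002, 0, 0]
    - [-0.0005, -0.002, 0, 0]
    - [-0.0005, -0.002, 0, 0]
  jaw: 0.0
  newtons: 50

```text
time: 3.67
position: [0.529, -0.2392, 0.0345]
ee_rot: [-0.704, 0.066, 0.704, 0.066]
force: [0.8, -0.2, -0.3]
width: 0.0415
```

>>> move_arm:
  moves:
    - [0, 0, 0.002, 0]
    - [0, 0, 0.006, 0]
    - [0, 0, 0.015, 0]
    - [0, 0, 0.03, 0]
    - [0, 0, 0.05, 0]
    - [0, 0, 0.07, 0]
    - [0, 0, 0.085, 0]
    - [0, 0, 0.095, 0]
    - [0, 0, 0.1, 0]
    - [0, 0, 0.1, 0]

```text
time: 4.5
position: [0.5294, -0.2393, 0.1355]
ee_rot: [0.704, -0.066, -0.704, -0.066]
force: [0.2, -0.4, -3.8]
width: 0.0194
```

```bash
python3 - <<'E'
from h import *
f=ft(12); np.save('f1.npy',f); d=f-np.load('f0.npy'); print(d)
from workcell import eyes
a=eyes.camera("scene")["img"];cv2.imwrite("pics/s1.png",a[:,:,::-1])
# lever: M = r x F ; r along beam u
u=np.array([np.cos(np.radians(-10.8)),np.sin(np.radians(-10.8)),0]); n=np.array([-u[1],u[0],0])
print("r along beam from grip", d[3:]@n/(-d[2]), "roll", d[3:]@u)
E
```

```text
pos [ 0.529  -0.2392  0.1344] w 0.0192 t 5.1
F [ 0.1385  0.2464 -4.7826  0.0498 -0.0098  0.0065] sd [0.645 0.469 0.468 0.021 0.021 0.025]
[-1.96569589e-01  2.98228670e-01 -4.53250613e+00 -4.25397719e-03
 -3.22857315e-02  1.30967031e-02]
r along beam from grip -0.007172848155417102 roll 0.001871115247509126
```

View pics/s1.png

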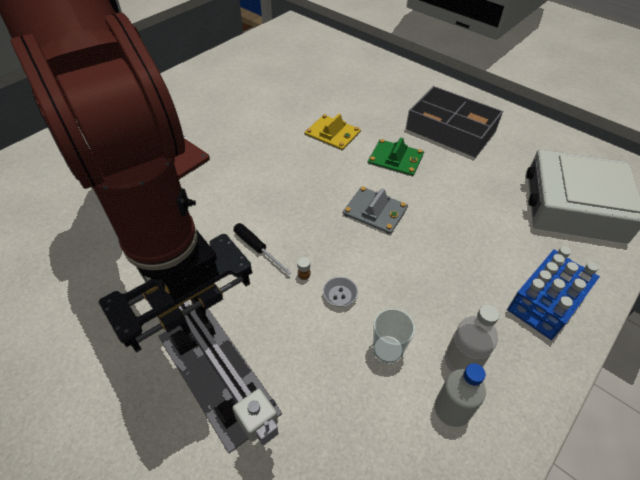

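The fingers closed slowly: the lift began at 41 mm opening, so they caught the beam higher on its side than planned. It is held (about 4.5 N). I need to find how high and whether it is level.

```bash
python3 - <<'E'
from h import *
from workcell import eyes
w=eyes.camera("wrist");s=eyes.camera("scene")
pickle.dump((w,s),open("pics/ws2.pkl","wb"))
o=np.zeros((560,800,3),np.uint8)
o[:400,:400]=w["img"][0:320,150:470].repeat(1,0).__class__.__call__ and cv2.resize(w["img"][0:320,150:470],(400,400))
o[:400,400:]=cv2.resize(s["img"][350:450,210:310],(400,400),interpolation=cv2.INTER_CUBIC)
cv2.imwrite("pics/c3.png",o[:400,:,::-1])
u=np.array([np.cos(np.radians(-10.8)),np.sin(np.radians(-10.8)),0]);g=np.array([.529,-.2392,0])
for h in(4,12,20,26):
  for pit in(0,3,-3):
    t=np.tan(np.radians(pit)); uz=.1344-h/1000
    H=g+.17*u+[0,0,uz+.042+.17*t]; E=g+.148*u+[0,0,uz+.03+.148*t]
    print(h,pit,"scene head",np.round(proj(s,H),1),"wrist head ctr/beam end",np.round(proj(w,H),1),np.round(proj(w,E),1))
E
```

```text
4 0 scene head [250.2 401.5] wrist head ctr/beam end [ 325.6 -227.2] [ 325.1 -100.5]
4 3 scene head [249.5 398.9] wrist head ctr/beam end [ 325.9 -263.9] [ 325.2 -117.8]
4 -3 scene head [251. 404.] wrist head ctr/beam end [ 325.4 -196.7] [324.9 -85.4]
12 0 scene head [250.9 403.8] wrist head ctr/beam end [ 325.4 -199.5] [324.9 -85. ]
12 3 scene head [250.2 401.2] wrist head ctr/beam end [ 325.6 -230.7] [ 325.1 -100. ]
12 -3 scene head [251.6 406.3] wrist head ctr/beam end [ 325.2 -173.2] [324.8 -71.7]
20 0 scene head [251.5 406. ] wrist head ctr/beam end [ 325.2 -175.7] [324.8 -71.3]
20 3 scene head [250.8 403.5] wrist head ctr/beam end [ 325.4 -202.5] [324.9 -84.5]
20 -3 scene head [252.2 408.5] wrist head ctr/beam end [ 325.  -152.8] [324.7 -59.5]
26 0 scene head [252.  407.7] wrist head ctr/beam end [ 325.1 -159.9] [324.7 -62. ]
26 3 scene head [251.3 405.2] wrist head ctr/beam end [ 325.3 -184. ] [324.8 -74.1]
26 -3 scene head [252.7 410.1] wrist head ctr/beam end [ 324.9 -139.1] [324.6 -51.2]
```

View pics/c3.png

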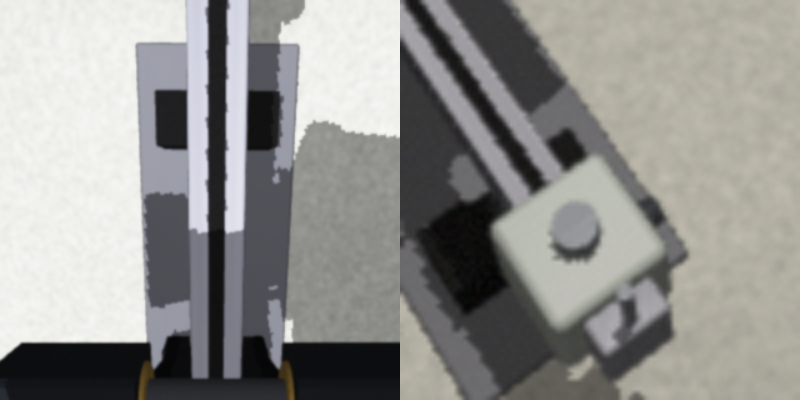

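The head moved about 22 px in the scene view, which is a rise of only about 77 mm, so the pads hold only the top few mm of the beam. I'll set it back in the cradle by feel and regrip lower.

>>> move_arm:
  moves:
    - [0, 0, -0.008, 0]
    - [0, 0, -0.02, 0]
    - [0, 0, -0.032, 0]
    - [0, 0, -0.044, 0]
    - [0, 0, -0.056, 0]
    - [0, 0, -0.064, 0]
    - [0, 0, -0.069, 0]
    - [0, 0, -0.07, 0]
    - [0, 0, -0.07, 0]

```text
time: 6.0
position: [0.529, -0.2391, 0.0643]
ee_rot: [-0.704, 0.066, 0.704, 0.066]
force: [-0.5, -0.5, -3.3]
width: 0.0194
```

>>> move_arm:
  moves:
    - [0, 0, -0.0015, 0]
    - [0, 0, -0.003, 0]
    - [0, 0, -0.003, 0]

```text
time: 6.25
position: [0.5292, -0.2393, 0.0617]
ee_rot: [0.704, -0.066, -0.704, -0.066]
force: [-0.5, -0.3, -4.4]
width: 0.0192
```

```bash
python3 -c "
from h import *
ft(5)"
```

```text
pos [ 0.5292 -0.2392  0.0618] w 0.0195 t 6.5
F [ 3.392e-01  1.680e-01 -4.290e+00  3.980e-02 -9.500e-03  3.100e-03] sd [0.655 0.157 0.204 0.02  0.015 0.048]
```

>>> move_arm:
  moves:
    - [0, 0, -0.001, 0]
    - [0, 0, -0.002, 0]
    - [0, 0, -0.003, 0]
    - [0, 0, -0.003, 0]

```text
time: 6.83
position: [0.5289, -0.2391, 0.0582]
ee_rot: [-0.704, 0.066, 0.704, 0.066]
force: [-0.6, -1.0, -4.6]
width: 0.0193
```

>>> move_arm:
  moves:
    - [0, 0, -0.001, 0]
    - [0, 0, -0.002, 0]
    - [0, 0, -0.002, 0]
    - [0, 0, -0.002, 0]

```text
time: 7.17
position: [0.529, -0.2392, 0.0565]
ee_rot: [-0.704, 0.066, 0.704, 0.066]
force: [0.5, 0.4, -4.4]
width: 0.0195
```

>>> move_arm:
  moves:
    - [0, 0, -0.001, 0]
    - [0, 0, -0.002, 0]
    - [0, 0, -0.002, 0]
    - [0, 0, -0.002, 0]

```text
time: 7.5
position: [0.529, -0.2392, 0.0545]
ee_rot: [-0.704, 0.066, 0.704, 0.066]
force: [-0.1, -0.2, -4.6]
width: 0.019
```

>>> move_arm:
  moves:
    - [0, 0, -0.001, 0]
    - [0, 0, -0.002, 0]
    - [0, 0, -0.002, 0]
    - [0, 0, -0.002, 0]

```text
time: 7.83
position: [0.529, -0.2392, 0.0525]
ee_rot: [-0.704, 0.066, 0.704, 0.066]
force: [-0.1, -0.3, -4.3]
width: 0.0192
```

>>> move_arm:
  moves:
    - [0, 0, -0.001, 0]
    - [0, 0, -0.002, 0]
    - [0, 0, -0.002, 0]
    - [0, 0, -0.002, 0]

```text
time: 8.17
position: [0.5291, -0.2393, 0.0521]
ee_rot: [0.704, -0.066, -0.704, -0.066]
force: [-6.9, 2.8, 12.3]
width: 0.0192
```

Contact at tip z of about 0.052, so the underside is about 22 mm below the tips. I'll open, go down and regrip, giving the fingers time to close.

>>> move_arm:
  moves:
    - [0, 0, 0.001, 0]
    - [0, 0, 0.001, 0]
    - [0, 0, 0.001, 0]
    - [0, 0, 0.001, 0]
    - [0, 0, 0.001, 0]
    - [0, 0, 0.001, 0]
    - [0, 0, -0.005, 0]
    - [0, 0, -0.011, 0]
    - [0, 0, -0.016, 0]
    - [0, 0, -0.016, 0]
    - [0, 0, -0.016, 0]
  jaw: 0.05

```text
time: 9.08
position: [0.5286, -0.239, 0.0339]
ee_rot: [-0.704, 0.066, 0.704, 0.066]
force: [0.1, -0.6, 0.7]
width: 0.0498
```

```bash
python3 -c "
from h import *
np.save('f0.npy',ft(14))"
```

```text
pos [ 0.529  -0.2392  0.0346] w 0.0497 t 9.7833
F [-0.0534  0.2278  0.1139  0.0296  0.0163  0.0168] sd [0.418 0.653 0.541 0.026 0.028 0.031]
```

>>> move_arm:
  moves:
    - [0, 0, 0, 0]
    - [0, 0, 0, 0]
    - [0, 0, 0, 0]
    - [0, 0, 0, 0]
    - [0, 0, 0, 0]
    - [0, 0, 0, 0]
    - [0, 0, 0, 0]
    - [0, 0, 0, 0]
    - [0, 0, 0, 0]
    - [0, 0, 0, 0]
  jaw: 0.0
  newtons: 50

```text
time: 10.62
position: [0.529, -0.2393, 0.0345]
ee_rot: [-0.704, 0.066, 0.704, 0.066]
force: [-0.7, -0.2, -0.9]
width: 0.0198
```

>>> move_arm:
  moves:
    - [0, 0, 0.003, 0]
    - [0, 0, 0.01, 0]
    - [0, 0, 0.022, 0]
    - [0, 0, 0.038, 0]
    - [0, 0, 0.055, 0]
    - [0, 0, 0.072, 0]
    - [0, 0, 0.086, 0]
    - [0, 0, 0.095, 0]
    - [0, 0, 0.1, 0]
    - [0, 0, 0.1, 0]
    - [0, 0, 0.1, 0]

```text
time: 11.53
position: [0.5288, -0.2391, 0.1343]
ee_rot: [-0.704, 0.066, 0.704, 0.066]
force: [0.2, -0.4, -5.1]
width: 0.0196
```

```bash
python3 - <<'E'
from h import *
f=ft(20); d=f-np.load('f0.npy'); print(d)
u=np.array([np.cos(np.radians(-10.8)),np.sin(np.radians(-10.8)),0]); n=np.array([-u[1],u[0],0])
print("r", d[3:]@n/(-d[2]), f[3:]@n/4.7,"roll", d[3:]@u)
from workcell import eyes
s=eyes.camera("scene");im=s["img"]
hsv=cv2.cvtColor(im,cv2.COLOR_RGB2HSV)
m=((hsv[...,2]>150)&(hsv[...,1]<60)).astype(np.uint8)
cv2.imwrite("pics/c4.png",cv2.resize(im[340:440,170:310],(700,500),interpolation=cv2.INTER_CUBIC)[:,:,::-1])
E
```

```text
pos [ 0.529  -0.2392  0.1345] w 0.0201 t 12.5333
F [ 4.8300e-02 -3.0000e-03 -4.4456e+00  1.6900e-02  7.3000e-03  6.2000e-03] sd [0.499 0.472 0.439 0.044 0.032 0.028]
[ 0.10163303 -0.23078558 -4.55951077 -0.01267576 -0.00901291 -0.01065227]
r -0.002462647753229811 0.0021934872894620555 roll -0.010762389784901343
```

View pics/c4.png

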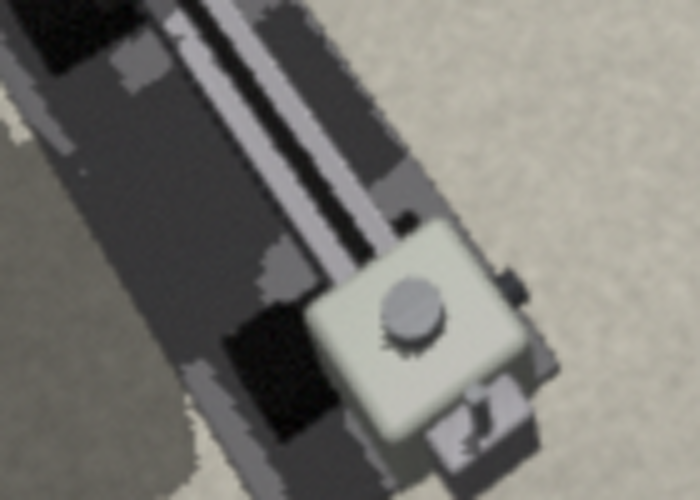

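The carriage's top centre is now at about (253.6, 406), higher than before, so the grip is lower as intended. The centre of mass is within a few mm of the grip. Carrying it to the stand now.

>>> move_arm:
  moves:
    - [0, 0.008, 0, 0]
    - [0, 0.025, 0, 1]
    - [-0.001, 0.05, 0, 2.5]
    - [-0.003, 0.08, 0, 4]
    - [-0.005, 0.11, 0, 6]
    - [-0.006, 0.14, 0, 8]
    - [-0.008, 0.17, 0, 9]
    - [-0.009, 0.2, 0, 10]
    - [-0.01, 0.23, 0, 11]
    - [-0.011, 0.26, 0, 13]
    - [-0.013, 0.29, 0, 15]
    - [-0.014, 0.32, 0, 16]

```text
time: 13.58
position: [0.5132, 0.085, 0.1348]
ee_rot: [0.706, 0.035, -0.706, 0.035]
force: [0.1, -0.0, -3.9]
width: 0.0198
```

>>> move_arm:
  moves:
    - [-0.001, 0.03, 0, 1]
    - [-0.002, 0.06, 0, 2]
    - [-0.004, 0.09, 0, 3.5]
    - [-0.005, 0.12, 0, 4.5]
    - [-0.006, 0.14, 0, 5.5]
    - [-0.0065, 0.152, 0, 6]
    - [-0.0065, 0.157, 0, 6]
    - [-0.0065, 0.157, 0, 6]
    - [-0.0065, 0.157, 0, 6]

```text
time: 14.33
position: [0.5083, 0.237, 0.1344]
ee_rot: [-0.704, -0.069, 0.704, -0.07]
force: [0.6, -0.2, -3.8]
width: 0.0196
```

```bash
python3 - <<'E'
from h import *
from workcell import eyes,ctrl
from scipy.spatial.transform import Rotation as R
s=ctrl.read_state();y=R.from_quat(s["ee_rot"]).as_matrix()[:,1];print(s["position"],s["time"],s["width"],"beam yaw",np.degrees(np.arctan2(y[1],y[0]))%180-90)
w=eyes.camera("wrist");t=eyes.camera("top");pickle.dump((w,t),open("pics/wt5.pkl","wb"))
o=np.zeros((480,800,3),np.uint8)
o[:400,:400]=cv2.resize(w["img"][0:320,150:470],(400,400))
o[:480,400:]=cv2.resize(t["img"][120:336,150:330],(400,480))
cv2.imwrite("pics/c5.png",o[:,:,::-1])
s0=pickle.load(open("pics/scene0.pkl","rb"));print(proj(s0,[.697,-.271,.072]))
e=np.array([.528,.242,.045]);yy=np.array([-.196,.9806,0])
print("edge in wrist",proj(w,e+.032*yy),proj(w,e-.032*yy))
E
```

```text
[0.50833883 0.23697037 0.13441133] 14.3333 0.019553550686857147 beam yaw 11.238872050122211
(np.float64(258.090063186295), np.float64(427.69055896098814))
edge in wrist (np.float64(279.23989260943125), np.float64(213.3677609378617)) (np.float64(364.78852036395557), np.float64(213.2857867846317))
```

View pics/c5.png

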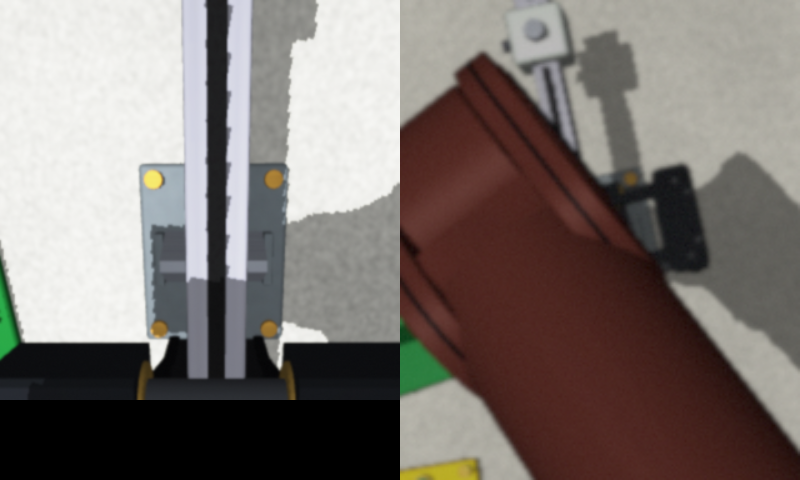

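The wrist view confirms alignment: the edge lies across at row 213.6 (predicted 213.3) and is centred under the beam, which runs square to it. Lowering gently.

>>> move_arm:
  moves:
    - [0, 0.001, -0.008, 0]
    - [0, 0.001, -0.022, 0]
    - [0, 0.001, -0.038, 0]
    - [0, 0.001, -0.053, 0]
    - [0, 0.001, -0.066, 0]
    - [0, 0.001, -0.075, 0]
    - [0, 0.001, -0.08, 0]
    - [0, 0.001, -0.082, 0]
    - [0, 0.001, -0.082, 0]
    - [0, 0.001, -0.082, 0]

```text
time: 15.27
position: [0.509, 0.239, 0.0531]
ee_rot: [0.704, 0.07, -0.703, 0.069]
force: [1.1, -0.5, -4.0]
width: 0.0197
```

>>> move_arm:
  moves:
    - [0, 0, -0.0005, 0]
    - [0, 0, -0.001, 0]
    - [0, 0, -0.001, 0]

```text
time: 15.52
position: [0.5088, 0.2389, 0.0519]
ee_rot: [0.704, 0.069, -0.703, 0.069]
force: [-0.7, 0.7, -4.7]
width: 0.0199
```

>>> move_arm:
  moves:
    - [0, 0, -0.0005, 0]
    - [0, 0, -0.001, 0]
    - [0, 0, -0.001, 0]

```text
time: 15.77
position: [0.5085, 0.2388, 0.0505]
ee_rot: [-0.704, -0.069, 0.704, -0.069]
force: [0.6, 0.2, -3.5]
width: 0.0197
```

>>> move_arm:
  moves:
    - [0, 0, -0.0003, 0]
    - [0, 0, -0.0006, 0]
    - [0, 0, -0.0006, 0]

```text
time: 16.02
position: [0.5085, 0.2388, 0.0499]
ee_rot: [-0.704, -0.069, 0.704, -0.069]
force: [0.0, -0.3, -4.0]
width: 0.0197
```

>>> move_arm:
  moves:
    - [0, 0, -0.0003, 0]
    - [0, 0, -0.0005, 0]
    - [0, 0, -0.0005, 0]

```text
time: 16.27
position: [0.5086, 0.2388, 0.0496]
ee_rot: [0.704, 0.069, -0.704, 0.069]
force: [-0.8, -0.7, -3.5]
width: 0.0198
```

>>> move_arm:
  moves:
    - [0, 0, -0.0003, 0]
    - [0, 0, -0.0004, 0]
    - [0, 0, -0.0004, 0]

```text
time: 16.52
position: [0.5085, 0.2389, 0.0495]
ee_rot: [0.704, 0.069, -0.704, 0.069]
force: [-3.3, -1.9, 4.1]
width: 0.0196
```

>>> move_arm:
  moves:
    - [0, 0, -0.0003, 0]
    - [0, 0, -0.0004, 0]
    - [0, 0, -0.0004, 0]

```text
time: 16.77
position: [0.5085, 0.2389, 0.0494]
ee_rot: [0.704, 0.069, -0.704, 0.07]
force: [-5.4, -2.8, 9.0]
width: 0.0195
```

Laid on the edge at the beam's middle, contact at tip z 0.0495 with about 13 N on the edge. Next I ease it off 2 mm and feel the moment.

>>> move_arm:
  moves:
    - [0, 0, 0.0005, 0]
    - [0, 0, 0.0015, 0]
    - [0, 0, 0.0025, 0]
    - [0, 0, 0.0025, 0]
    - [0, 0, 0.0025, 0]

```text
time: 17.18
position: [0.5085, 0.2387, 0.0509]
ee_rot: [-0.704, -0.069, 0.704, -0.069]
force: [0.8, -0.8, -4.7]
width: 0.0197
```

```bash
python3 - <<'E'
from h import *
f=ft(35); 
a=np.radians(11.3);u=np.array([np.cos(a),np.sin(a),0]); n=np.array([-u[1],u[0],0])
print("pitch moment",f[3:]@n,"r (no bias)", f[3:]@n/4.5,"roll", f[3:]@u)
E
```

```text
pos [0.5085 0.2388 0.0511] w 0.0197 t 18.9333
F [-3.850e-02  1.037e-01 -4.233e+00  5.200e-03 -2.520e-02  2.100e-03] sd [0.519 0.539 0.417 0.03  0.028 0.03 ]
pitch moment -0.025736251570318645 r (no bias) -0.0057191670156263655 roll 0.00017848582227842887
```

The drive end is heavy: the centre of mass is about 3–8 mm drive-ward of the grip, i.e. at about -25 mm on the beam. I'll shift the arm +25 mm along its x and lay it down lightly.

>>> move_arm:
  moves:
    - [0.003, 0.0006, 0.001, 0]
    - [0.01, 0.002, 0.001, 0]
    - [0.018, 0.0036, 0.001, 0]
    - [0.0235, 0.0047, 0.001, 0]
    - [0.0245, 0.0049, 0.0005, 0]
    - [0.0245, 0.0049, -0.0005, 0]
    - [0.0245, 0.0049, -0.0012, 0]
    - [0.0245, 0.0049, -0.0016, 0]
    - [0.0245, 0.0049, -0.0016, 0]
    - [0.0245, 0.0049, -0.0016, 0]

```text
time: 19.77
position: [0.5328, 0.2437, 0.0496]
ee_rot: [-0.704, -0.069, 0.704, -0.069]
force: [0.8, 0.4, -2.9]
width: 0.0195
```

```bash
python3 -c "
from h import *
f=ft(3)"
```

```text
pos [0.5329 0.2437 0.0496] w 0.0193 t 19.9167
F [-0.4925  0.1426 -3.0682  0.0362  0.1403  0.0088] sd [0.246 0.838 0.183 0.03  0.042 0.02 ]
```

>>> move_arm:
  moves:
    - [0, 0, -0.0003, 0]
    - [0, 0, -0.0003, 0]
    - [0, 0, -0.0003, 0]
    - [0, 0, -0.0003, 0]
  newtons: 3

```text
time: 20.25
position: [0.5331, 0.2438, 0.0495]
ee_rot: [0.704, 0.069, -0.704, 0.069]
force: [-1.6, -0.4, 2.4]
width: 0.02
```

```bash
python3 - <<'E'
from h import *
from workcell import eyes
f=ft(6)
w=eyes.camera("wrist");pickle.dump(w,open("pics/w6.pkl","wb"))
w0=pickle.load(open("pics/wt5.pkl","rb"))[0]
def wid(im,r):
    g=im[r,230:420].astype(int).sum(1)/3; return g
# beam edges via dark gap: compare beam widths (bright grey lavender vs shadow) in both pictures by template of gradient
for nm,c in(("before",w0),("now",w)):
    g=cv2.GaussianBlur(cv2.cvtColor(c["img"],cv2.COLOR_RGB2GRAY),(3,3),0)
    for r in(5,40,80,120,160):
        m=(g[r-2:r+3].mean(0)<60)[300:350]; i=np.where(m)[0]+300
        print(nm,r,"slot",(i.min(),i.max()) if len(i) else None)
E
```

```text
pos [0.5332 0.2438 0.0494] w 0.02 t 20.55
F [-2.3663 -0.4538  1.6799 -0.0416  0.4481  0.0126] sd [0.569 0.511 0.28  0.009 0.015 0.027]
before 5 slot (np.int64(316), np.int64(331))
before 40 slot (np.int64(317), np.int64(330))
before 80 slot (np.int64(317), np.int64(330))
before 120 slot (np.int64(317), np.int64(329))
before 160 slot (np.int64(317), np.int64(329))
now 5 slot (np.int64(316), np.int64(330))
now 40 slot (np.int64(316), np.int64(329))
now 80 slot (np.int64(317), np.int64(330))
now 120 slot (np.int64(317), np.int64(329))
now 160 slot (np.int64(317), np.int64(329))
```

Still level under a 3 N grip. I'll unload the tool and open slightly for a quarter second; the clock stops between calls, so I can regrip if it starts to tip.

>>> move_arm:
  moves:
    - [0, 0, 0.0002, 0]
    - [0, 0, 0.0002, 0]
    - [0, 0, 0.0002, 0]
  jaw: 0.026

```text
time: 20.85
position: [0.5333, 0.2436, 0.0494]
ee_rot: [0.704, 0.069, -0.704, 0.069]
force: [-0.3, -0.2, 0.1]
width: 0.0252
```

```bash
cat > tilt.py <<'E'
from h import *
from workcell import eyes,ctrl
w=eyes.camera("wrist");pickle.dump(w,open("pics/w_last.pkl","wb"))
w0=pickle.load(open("pics/w6.pkl","rb"))
def edges(c):
    g=cv2.GaussianBlur(cv2.cvtColor(c["img"],cv2.COLOR_RGB2GRAY),(3,3),0)
    o=[]
    for r in(5,40,80,120,160):
        i=np.where((g[r-2:r+3].mean(0)<60)[300:350])[0]+300; o.append((int(i.min()),int(i.max())) if len(i) else None)
    return o
print(edges(w0));print(edges(w))
d=cv2.absdiff(w["img"],w0["img"]).max(2)[:200,250:400]; print("diff px",(d>40).sum())
s=ctrl.read_state();print(s["time"],s["width"],s["force"],s["position"])
E
python3 tilt.py
```

```text
[(316, 330), (316, 329), (317, 330), (317, 329), (317, 329)]
[(315, 330), (316, 330), (316, 329), (316, 328), (316, 329)]
diff px 960
20.9 0.025429658819636845 [ 0.46907561 -0.264286    0.81552554] [0.53320613 0.24361891 0.04939084]
```

```bash
python3 - <<'E'
from h import *
from workcell import eyes
p=[pickle.load(open("pics/w6.pkl","rb"))["img"],pickle.load(open("pics/w_last.pkl","rb"))["img"]]
for i in range(4): p.append(eyes.camera("wrist")["img"])
def bw(im):
    # beam outer width/slot width by subpixel gradient, averaged over rows 0-60 and 140-200
    g=cv2.cvtColor(im,cv2.COLOR_RGB2GRAY).astype(float); o=[]
    for r in(range(0,40),range(100,140),range(160,200)):
        k=np.clip(120-g[list(r)][:,300:350],0,60)/60; o.append((round(k.sum(1).mean(),2),round(float((k*np.arange(300,350)).sum()/k.sum()),2)))
    return o
for q in p: print(bw(q))
cv2.imwrite("pics/w7.png",p[-1][:,:,::-1])
E
```

```text
[(np.float64(16.08), 323.02), (np.float64(15.02), 323.04), (np.float64(14.9), 323.75)]
[(np.float64(16.53), 322.62), (np.float64(15.31), 322.45), (np.float64(14.87), 323.43)]
[(np.float64(16.82), 322.91), (np.float64(15.21), 322.74), (np.float64(14.82), 323.34)]
[(np.float64(16.68), 323.28), (np.float64(15.22), 323.02), (np.float64(14.97), 323.39)]
[(np.float64(16.88), 323.43), (np.float64(15.27), 323.06), (np.float64(14.94), 323.39)]
[(np.float64(16.78), 323.14), (np.float64(15.2), 323.03), (np.float64(14.86), 323.34)]
```

```bash
python3 - <<'E'
from h import *
from workcell import eyes
def bw(im):
    g=cv2.cvtColor(im,cv2.COLOR_RGB2GRAY).astype(float); o=[]
    for r in(range(0,40),range(100,140),range(160,200)):
        k=np.clip(120-g[list(r)][:,300:350],0,60)/60; o.append(round(float(k.sum(1).mean()),2))
    return o
print("held",bw(pickle.load(open("pics/wt5.pkl","rb"))[0]["img"]))
s=eyes.camera("scene")["img"];t=eyes.camera("top")["img"]
for i in range(3): eyes.camera("top"); print(bw(eyes.camera("wrist")["img"]))
s2=eyes.camera("scene");t2=eyes.camera("top")["img"];w=eyes.camera("wrist")["img"]
print("scene diff",(cv2.absdiff(s,s2["img"]).max(2)>40).sum(),"top diff",(cv2.absdiff(t,t2).max(2)>40).sum())
o=np.zeros((480,800,3),np.uint8);o[:400,:400]=cv2.resize(w[0:320,150:470],(400,400));o[:,400:]=cv2.resize(s2["img"][80:320,270:470],(400,480))
cv2.imwrite("pics/c8.png",o[:,:,::-1])
E
```

```text
held [16.33, 15.33, 14.86]
[16.37, 15.27, 14.88]
[16.39, 14.98, 14.86]
[16.14, 15.11, 14.79]
scene diff 616 top diff 0
```

View pics/c8.png

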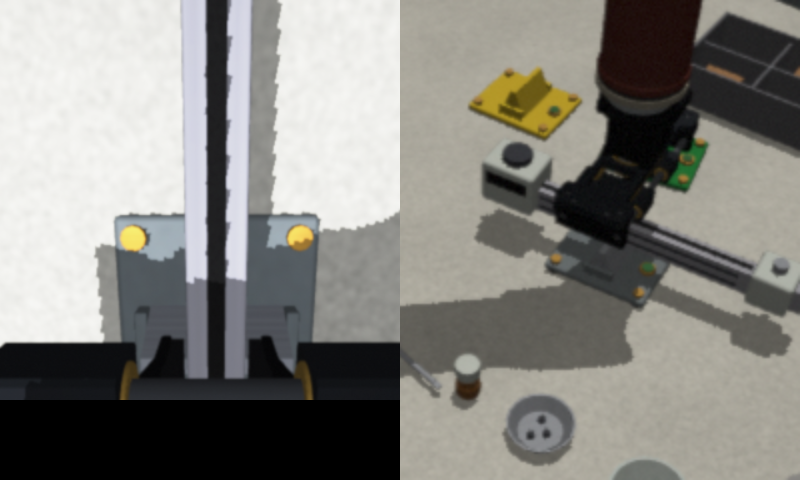

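```bash
cat > track.py <<'E'
from h import *
from workcell import eyes,ctrl
import os,sys
def G(): return cv2.cvtColor(eyes.camera("scene")["img"],cv2.COLOR_RGB2GRAY)
if os.path.exists("ref.npy") and len(sys.argv)<2: ref=np.load("ref.npy")
else: ref=G();np.save("ref.npy",ref)
def tr(g,x,y,n=16):
    T=ref[y-n:y+n,x-n:x+n];S=g[y-n-8:y+n+8,x-n-8:x+n+8]
    R=cv2.matchTemplate(S,T,cv2.TM_CCOEFF_NORMED);_,v,_,l=cv2.minMaxLoc(R)
    f=lambda a,b,c:0 if a-2*b+c==0 else (a-c)/(2*(a-2*b+c))
    i,j=l[1],l[0]; 
    if not(0<i<R.shape[0]-1 and 0<j<R.shape[1]-1): return l
    return round(j-8+f(R[i,j-1],R[i,j],R[i,j+1]),2),round(i-8+f(R[i-1,j],R[i,j],R[i+1,j]),2)
for k in range(4):
    g=G(); print(round(ctrl.read_state()["time"],2),"head",tr(g,457,220),"drive",tr(g,329,166)); 
E
python3 track.py; 
```

```text
21.75 head (np.float32(0.05), np.float32(-0.27)) drive (np.float32(-0.12), np.float32(0.12))
21.8 head (np.float32(0.13), np.float32(-0.45)) drive (np.float32(-0.23), np.float32(0.23))
21.85 head (np.float32(-0.18), np.float32(-0.59)) drive (np.float32(-0.24), np.float32(0.25))
21.9 head (np.float32(0.15), np.float32(-0.5)) drive (np.float32(-0.23), np.float32(0.24))
```

```bash
python3 track.py
```

```text
21.95 head (np.float32(0.09), np.float32(-0.28)) drive (np.float32(-0.12), np.float32(0.13))
22.0 head (np.float32(-0.02), np.float32(0.01)) drive (np.float32(-0.0), np.float32(-0.02))
22.05 head (np.float32(-0.29), np.float32(0.45)) drive (np.float32(0.25), np.float32(-0.24))
22.1 head (np.float32(-0.1), np.float32(0.91)) drive (np.float32(0.38), np.float32(-0.45))
```

```bash
python3 track.py
```

```text
22.15 head (np.float32(-0.24), np.float32(1.24)) drive (np.float32(0.42), np.float32(-0.71))
22.2 head (np.float32(-0.05), np.float32(1.54)) drive (np.float32(0.6), np.float32(-0.76))
22.25 head (np.float32(-0.07), np.float32(1.6)) drive (np.float32(0.63), np.float32(-0.8))
22.3 head (np.float32(-0.39), np.float32(1.42)) drive (np.float32(0.52), np.float32(-0.69))
```

The arm is rocking gently and coming back on both sides, so it is balanced on the land. I'll let it settle.

>>> move_arm:
  moves:
    - [0, 0, 0, 0]
    - [0, 0, 0, 0]
    - [0, 0, 0, 0]
    - [0, 0, 0, 0]
    - [0, 0, 0, 0]
    - [0, 0, 0, 0]

```text
time: 22.8
position: [0.533, 0.2437, 0.0494]
ee_rot: [-0.704, -0.069, 0.704, -0.069]
force: [-0.1, 0.1, 0.4]
width: 0.0256
```

```bash
python3 track.py
```

```text
22.85 head (np.float32(-0.03), np.float32(0.83)) drive (np.float32(0.36), np.float32(-0.41))
22.9 head (np.float32(-0.24), np.float32(1.17)) drive (np.float32(0.36), np.float32(-0.64))
22.95 head (np.float32(-0.38), np.float32(1.45)) drive (np.float32(0.57), np.float32(-0.7))
23.0 head (np.float32(-0.06), np.float32(1.53)) drive (np.float32(0.6), np.float32(-0.75))
```

>>> move_arm:
  moves:
    - [0, 0, 0, 0]
    - [0, 0, 0, 0]
    - [0, 0, 0, 0]
    - [0, 0, 0, 0]
    - [0, 0, 0, 0]
    - [0, 0, 0, 0]
    - [0, 0, 0, 0]
    - [0, 0, 0, 0]
    - [0, 0, 0, 0]
    - [0, 0, 0, 0]

```text
time: 23.83
position: [0.533, 0.2437, 0.0495]
ee_rot: [0.704, 0.069, -0.704, 0.069]
force: [0.5, 0.1, -0.2]
width: 0.0261
```

```bash
python3 track.py
```

```text
23.88 head (np.float32(0.05), np.float32(0.68)) drive (np.float32(0.32), np.float32(-0.34))
23.93 head (np.float32(-0.19), np.float32(0.25)) drive (np.float32(0.12), np.float32(-0.15))
23.98 head (np.float32(-0.03), np.float32(-0.02)) drive (np.float32(-0.02), np.float32(-0.0))
24.03 head (np.float32(0.03), np.float32(-0.2)) drive (np.float32(-0.08), np.float32(0.09))
```

It is balanced and rocking about ±1 px. I'll retreat straight up and let it settle with hands off.

>>> move_arm:
  moves:
    - [0, 0, 0, 0]
    - [0, 0, 0, 0]
    - [0, 0, 0.002, 0]
    - [0, 0, 0.006, 0]
    - [0, 0, 0.012, 0]
    - [0, 0, 0.02, 0]
    - [0, 0, 0.03, 0]
    - [0, 0, 0.042, 0]
    - [0, 0, 0.055, 0]
    - [0, 0, 0.07, 0]
    - [0, 0, 0.085, 0]
    - [0, 0, 0.1, 0]
  jaw: 0.03

```text
time: 25.03
position: [0.5332, 0.2439, 0.1515]
ee_rot: [0.704, 0.07, -0.703, 0.069]
force: [0.6, -0.1, 0.0]
width: 0.0299
```

```bash
python3 track.py
```

```text
25.08 head (np.float32(-0.24), np.float32(1.19)) drive (np.float32(0.36), np.float32(-0.66))
25.13 head (np.float32(-0.33), np.float32(1.32)) drive (np.float32(0.49), np.float32(-0.74))
25.18 head (np.float32(-0.26), np.float32(1.25)) drive (np.float32(0.43), np.float32(-0.71))
25.23 head (np.float32(-0.18), np.float32(1.04)) drive (np.float32(0.3), np.float32(-0.57))
```

>>> move_arm:
  moves:
    - [0, 0, 0.02, 0]
    - [0, 0, 0.04, 0]
    - [0, 0, 0.06, 0]
    - [0, 0, 0.07, 0]
    - [0, 0, 0.08, 0]
    - [0, 0, 0.08, 0]
    - [0, 0, 0.08, 0]
    - [0, 0, 0.08, 0]
    - [0, 0, 0.08, 0]
    - [0, 0, 0.08, 0]
    - [0, 0, 0.08, 0]
    - [0, 0, 0.08, 0]

```text
time: 26.23
position: [0.5329, 0.2436, 0.2291]
ee_rot: [-0.703, -0.069, 0.704, -0.069]
force: [0.3, 0.4, -0.2]
width: 0.03
```

>>> move_arm:
  moves:
    - [0, 0, 0, 0]
    - [0, 0, 0, 0]
    - [0, 0, 0, 0]
    - [0, 0, 0, 0]
    - [0, 0, 0, 0]
    - [0, 0, 0, 0]
    - [0, 0, 0, 0]
    - [0, 0, 0, 0]
    - [0, 0, 0, 0]
    - [0, 0, 0, 0]
    - [0, 0, 0, 0]
    - [0, 0, 0, 0]

```text
time: 27.23
position: [0.533, 0.2437, 0.2294]
ee_rot: [-0.704, -0.069, 0.704, -0.069]
force: [-0.4, 0.0, -0.7]
width: 0.0299
```

>>> move_arm:
  moves:
    - [0, 0, 0, 0]
    - [0, 0, 0, 0]
    - [0, 0, 0, 0]
    - [0, 0, 0, 0]
    - [0, 0, 0, 0]
    - [0, 0, 0, 0]
    - [0, 0, 0, 0]
    - [0, 0, 0, 0]
    - [0, 0, 0, 0]
    - [0, 0, 0, 0]
    - [0, 0, 0, 0]
    - [0, 0, 0, 0]

```text
time: 28.23
position: [0.533, 0.2437, 0.2294]
ee_rot: [-0.704, -0.069, 0.704, -0.069]
force: [0.6, -0.1, -0.1]
width: 0.0297
```

```bash
python3 track.py; python3 track.py
```

```text
28.28 head (np.float32(-0.28), np.float32(0.47)) drive (np.float32(0.27), np.float32(-0.26))
28.33 head (np.float32(0.01), np.float32(0.77)) drive (np.float32(0.35), np.float32(-0.36))
28.38 head (np.float32(-0.14), np.float32(0.98)) drive (np.float32(0.45), np.float32(-0.49))
28.43 head (np.float32(-0.22), np.float32(1.08)) drive (np.float32(0.3), np.float32(-0.6))
28.48 head (np.float32(-0.23), np.float32(1.12)) drive (np.float32(0.33), np.float32(-0.62))
28.53 head (np.float32(-0.19), np.float32(1.04)) drive (np.float32(0.29), np.float32(-0.55))
28.58 head (np.float32(-0.05), np.float32(0.86)) drive (np.float32(0.37), np.float32(-0.44))
28.63 head (np.float32(0.03), np.float32(0.66)) drive (np.float32(0.32), np.float32(-0.32))
```

Rocking is dying down. I'll wait longer.

>>> move_arm:
  moves:
    - [0, 0, 0, 0]
    - [0, 0, 0, 0]
    - [0, 0, 0, 0]
    - [0, 0, 0, 0]
    - [0, 0, 0, 0]
    - [0, 0, 0, 0]
    - [0, 0, 0, 0]
    - [0, 0, 0, 0]
    - [0, 0, 0, 0]
    - [0, 0, 0, 0]
    - [0, 0, 0, 0]
    - [0, 0, 0, 0]

```text
time: 29.63
position: [0.533, 0.2437, 0.2294]
ee_rot: [-0.704, -0.069, 0.704, -0.069]
force: [0.2, -0.5, 0.1]
width: 0.03
```

>>> move_arm:
  moves:
    - [0, 0, 0, 0]
    - [0, 0, 0, 0]
    - [0, 0, 0, 0]
    - [0, 0, 0, 0]
    - [0, 0, 0, 0]
    - [0, 0, 0, 0]
    - [0, 0, 0, 0]
    - [0, 0, 0, 0]
    - [0, 0, 0, 0]
    - [0, 0, 0, 0]
    - [0, 0, 0, 0]
    - [0, 0, 0, 0]

```text
time: 30.63
position: [0.533, 0.2437, 0.2295]
ee_rot: [0.704, 0.069, -0.704, 0.069]
force: [0.8, 0.6, -0.3]
width: 0.0301
```

>>> move_arm:
  moves:
    - [0, 0, 0, 0]
    - [0, 0, 0, 0]
    - [0, 0, 0, 0]
    - [0, 0, 0, 0]
    - [0, 0, 0, 0]
    - [0, 0, 0, 0]
    - [0, 0, 0, 0]
    - [0, 0, 0, 0]
    - [0, 0, 0, 0]
    - [0, 0, 0, 0]
    - [0, 0, 0, 0]
    - [0, 0, 0, 0]

```text
time: 31.63
position: [0.533, 0.2437, 0.2294]
ee_rot: [-0.704, -0.069, 0.704, -0.069]
force: [1.0, 0.3, 0.5]
width: 0.03
```

>>> move_arm:
  moves:
    - [0, 0, 0, 0]
    - [0, 0, 0, 0]
    - [0, 0, 0, 0]
    - [0, 0, 0, 0]
    - [0, 0, 0, 0]
    - [0, 0, 0, 0]
    - [0, 0, 0, 0]
    - [0, 0, 0, 0]
    - [0, 0, 0, 0]
    - [0, 0, 0, 0]
    - [0, 0, 0, 0]
    - [0, 0, 0, 0]

```text
time: 32.63
position: [0.533, 0.2437, 0.2295]
ee_rot: [0.704, 0.069, -0.704, 0.069]
force: [0.5, 0.6, -0.2]
width: 0.0302
```

>>> move_arm:
  moves:
    - [0, 0, 0, 0]
    - [0, 0, 0, 0]
    - [0, 0, 0, 0]
    - [0, 0, 0, 0]
    - [0, 0, 0, 0]
    - [0, 0, 0, 0]
    - [0, 0, 0, 0]
    - [0, 0, 0, 0]
    - [0, 0, 0, 0]
    - [0, 0, 0, 0]
    - [0, 0, 0, 0]
    - [0, 0, 0, 0]

```text
time: 33.63
position: [0.533, 0.2437, 0.2294]
ee_rot: [-0.704, -0.069, 0.704, -0.069]
force: [0.9, 0.4, -0.9]
width: 0.0298
```

>>> move_arm:
  moves:
    - [0, 0, 0, 0]
    - [0, 0, 0, 0]
    - [0, 0, 0, 0]
    - [0, 0, 0, 0]
    - [0, 0, 0, 0]
    - [0, 0, 0, 0]
    - [0, 0, 0, 0]
    - [0, 0, 0, 0]
    - [0, 0, 0, 0]
    - [0, 0, 0, 0]
    - [0, 0, 0, 0]
    - [0, 0, 0, 0]

```text
time: 34.63
position: [0.533, 0.2437, 0.2294]
ee_rot: [-0.704, -0.069, 0.704, -0.069]
force: [-0.4, -0.7, 0.4]
width: 0.03
```

>>> move_arm:
  moves:
    - [0, 0, 0, 0]
    - [0, 0, 0, 0]
    - [0, 0, 0, 0]
    - [0, 0, 0, 0]
    - [0, 0, 0, 0]
    - [0, 0, 0, 0]
    - [0, 0, 0, 0]
    - [0, 0, 0, 0]
    - [0, 0, 0, 0]
    - [0, 0, 0, 0]
    - [0, 0, 0, 0]
    - [0, 0, 0, 0]

```text
time: 35.63
position: [0.533, 0.2437, 0.2295]
ee_rot: [0.704, 0.069, -0.704, 0.069]
force: [0.2, 1.2, -0.4]
width: 0.0303
```

>>> move_arm:
  moves:
    - [0, 0, 0, 0]
    - [0, 0, 0, 0]
    - [0, 0, 0, 0]
    - [0, 0, 0, 0]
    - [0, 0, 0, 0]
    - [0, 0, 0, 0]
    - [0, 0, 0, 0]
    - [0, 0, 0, 0]
    - [0, 0, 0, 0]
    - [0, 0, 0, 0]
    - [0, 0, 0, 0]
    - [0, 0, 0, 0]

```text
time: 36.63
position: [0.533, 0.2437, 0.2294]
ee_rot: [-0.704, -0.069, 0.704, -0.069]
force: [-0.2, 0.4, -0.3]
width: 0.0302
```

```bash
python3 track.py; python3 track.py; python3 - <<'E'
import cv2
from workcell import eyes
s=eyes.camera("scene")["img"];cv2.imwrite("pics/s9.png",s[:,:,::-1])
E
```

```text
36.68 head (np.float32(0.05), np.float32(0.54)) drive (np.float32(0.29), np.float32(-0.29))
36.73 head (np.float32(-0.3), np.float32(0.49)) drive (np.float32(0.26), np.float32(-0.28))
36.78 head (np.float32(0.08), np.float32(0.5)) drive (np.float32(0.27), np.float32(-0.28))
36.83 head (np.float32(0.05), np.float32(0.59)) drive (np.float32(0.29), np.float32(-0.3))
36.88 head (np.float32(0.05), np.float32(0.68)) drive (np.float32(0.32), np.float32(-0.34))
36.93 head (np.float32(0.0), np.float32(0.77)) drive (np.float32(0.35), np.float32(-0.37))
36.98 head (np.float32(-0.02), np.float32(0.81)) drive (np.float32(0.36), np.float32(-0.4))
37.03 head (np.float32(-0.04), np.float32(0.85)) drive (np.float32(0.37), np.float32(-0.42))
```

View pics/s9.png

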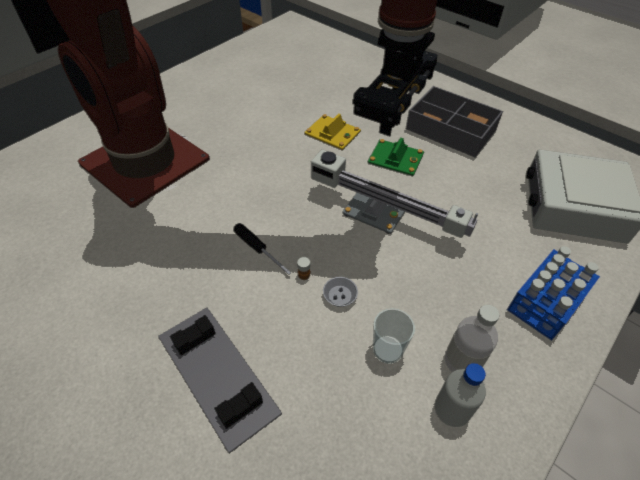

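The picture shows the arm lying alone across the grey stand, from the drive (328,165) to the carriage (458,220), with the gripper well above. The bystanders are where they were. The rocking is down to about ±0.2 px, so I'm handing in.

```bash
python3 -c "
from workcell import ctrl
print(ctrl.close_job())"
```

```text
the job is handed in; nothing more can be done
None
```

The probe arm is balanced on the stand's edge by itself, hands off. I handed the job in at about 37 s of the 64 s allowed. It balances with the edge about 25 mm toward the drive from the beam's middle.

- **Laying it on:** I laid the arm squarely across the edge at the beam's middle and held it level, with about 13 N on the edge (limit 25 N). I then felt the drive end heavy and shifted the arm about 25 mm along.
- **Last checks:** After letting go, it rocked gently about level. That had died down to about ±0.2 px in the scene view, roughly 0.5 mm at the ends. The last picture shows it level on the edge, the gripper well clear, and the screwdriver, vial, dish and beaker where they stood.
- **First grip went wrong:** I lifted before the fingers had fully closed, so they caught the beam too high. I set it back in the cradle by feel, with about 17 N of contact there, and regripped lower.
- **Weak measurement:** The force-sensor readings of the balance point disagreed by several mm. The balance is therefore confirmed by the free, level rest on the edge, not by those readings.

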